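Load the coupler dispenser and set its feed screw

TASK

Load the dispenser: lift the tray's handle to tip all three couplers into the hopper and lay the tray back down. Then turn the thumbscrew clockwise until it seats, back it off a quarter turn, and finish still gripping the thumbscrew there, so that a colleague can lock it. Leave the other things on the table where they are.

Things in the scene. Friction and masses are not known exactly. Their poses are not given: they have to be found in the camera images.
- dispenser: Fixed bench dispenser on a grey base plate, 150 x 400 x 10 mm. Origin: on the table (z = 0) under the hopper's centre. Its y axis runs along its length: tray on the +y side, hopper in the middle, thumbscrew on the -y side; z up. Positions below are in its frame. Tallest fixed part: the hopper's rear wall at y = -50 mm, 110 mm high.
- hopper_in (a point): Centre of the hopper's inner floor, 14 mm above the table at x = y = 0 of the dispenser, same axes. The open aluminium hopper is inside 122 mm (x) by 96 mm (y); its front wall (at +y, under the tray's lip) is 76 mm high, the far wall 110 mm.
- tray (a joint): Tilt of the tray, rad: 0 = level on its rest, grows as the handle end is lifted, stop at 1.3. Steel tray 108 x 125 mm, 16 mm walls on three sides, open at the lip over the hopper. Hinge line: along x at y = 50 mm, 88 mm above the table, level with the tray's floor. 0.25 kg; falls back if let go. The couplers slide off above 0.5 to 0.7 rad, surely at 1.1.
- tray_handle (a point): Middle of the tray's handle: a round grey bar, 12 mm thick, 96 mm long along x, on two arms at x = +-45 mm. With the tray down it lies at y = 198 mm, 122 mm above the table: 148 mm out from and 34 mm above the hinge line, so it swings on an arc of 152 mm radius, up to about 240 mm high. It can turn between the fingers as the tray tilts. Axes: the tray's (x along the bar).
- coupler0: Coupler, the one nearest the hopper: plastic block 28 x 16 x 14 mm with a 22 mm wide collar, about 16 g, loose in the tray. Origin: centre of its underside.
- coupler1: Second coupler, same, middle of the tray.
- coupler2: Third coupler, same, near the tray's handle end.
- thumbscrew (a joint): Turn of the thumbscrew, rad: 0 = seated (hard stop); grows anticlockwise seen from above, as it is backed off; a quarter turn is 1.57. Starts between 0.7 and 2.3. Turns stiffly (about 0.06 N m) and stays where it is left; it does not rise or sink.
- thumbscrew_grip (a point): Grip point of the brass thumbscrew, on its upright axis at x = 0, y = -140 mm of the dispenser, 102 mm above the table. Its grip is an upright flat wing 46 mm long (this point's x), 10 mm thick (y), from 86 to 114 mm above the table, on a 26 mm collar. Seated, the wing lies along the dispenser's x axis.
- wipe_bottle: Bystander: white bottle, 64 mm wide, 150 mm tall, standing. Origin: centre of its underside.
- screwdriver: Bystander: screwdriver lying on the table. Origin: on its underside.
- cleaver: Bystander: fibre cleaver, 90 x 60 x 40 mm. Origin: centre of its underside.
- scrap_pot: Bystander: clear pot, 68 mm wide, 60 mm tall. Origin: centre of its underside.

How it is judged (in metres and radians):
On the way, in this order (a step that is already met when the one before it is completed fails the run):
1. the tray is tipped up steeply (value of joint tray above 0.5 rad), for 0.1 s.
2. all three couplers are in the hopper and the tray is back down (x of coupler0 in the frame of hopper_in between -0.063 and 0.063 m and y of coupler0 in the frame of hopper_in between -0.049 and 0.049 m and z of each of coupler0, coupler1, coupler2 in the frame of hopper_in below 0.05 m and x of coupler1 in the frame of hopper_in between -0.063 and 0.063 m and y of coupler1 in the frame of hopper_in between -0.049 and 0.049 m and x of coupler2 in the frame of hopper_in between -0.063 and 0.063 m and y of coupler2 in the frame of hopper_in between -0.049 and 0.049 m and value of joint tray below 0.1 rad), for 0.2 s.
3. the thumbscrew is turned clockwise until it seats (value of joint thumbscrew below 0.08 rad), for 0.1 s.
At the end, for the whole second after the job is handed in: The fingers grip the thumbscrew (over 2 N) and it stands a quarter turn (1.57 rad +- 0.22) back from its seat; the three couplers lie in the hopper and the tray is down (within 0.1 rad of level) (all of step 2 and value of joint thumbscrew between 1.35 and 1.79 rad and contact force between the fingers and thumbscrew above 2 N); the arm keeps its last pose, push and grip.
It fails at once if the wipe bottle is pushed out of place (over 40 mm) (distance of wipe_bottle from where it was at the start of the episode above 0.04 m).
It fails at once if the screwdriver is pushed out of place (over 40 mm) (distance of screwdriver from where it was at the start of the episode above 0.04 m).
It fails at once if the cleaver is pushed out of place (over 40 mm) (distance of cleaver from where it was at the start of the episode above 0.04 m).
It fails at once if the scrap pot is pushed out of place (over 40 mm) (distance of scrap_pot from where it was at the start of the episode above 0.04 m).
It also fails if it takes over 61 s, if anything falls off the work surface, if the arm or the gripper's body presses on something with over 40 N, if the wrist force passes 120 N, or if a joint passes its speed limit or range.

ROBOT

A 6-joint arm with a two-finger parallel gripper is mounted at the origin on the work surface. World frame = base frame: x ahead of the robot, y to its left, z up, the work surface at z = 0. Lengths are in m, angles in degrees, forces in N, time in s.
With the tool pointing down it reaches from about 0.375 to 0.9 m from the base axis. Payload 3.1 kg.
Tool frame: the origin (TCP) lies midway between the tips of the shut fingers; the grasp point (between the pads) lies 19 mm behind it; z points along the fingers, y is the line along which they close (so a half turn about z gives the same grasp; the last joint's range is limited). The gripper opens to 87 mm and grips with 3 to 60 N. Pads are 19 mm wide; open, the fingers measure 117 mm over their backs; the gripper's body (75 mm by 190 mm) begins 51 mm behind the grasp point.
Start: joints at [65.861, 30.224, 82.088, -0, 67.689, -10.227], TCP at [0.15, 0.607, 0.223] pointing down, gripper open.
Joint ranges: [-176.69, 176.69], [-43.24, 126.21], [12.49, 139.97], [-82, 262], [0, 151.66], [-163.58, 163.58]. Speed limits (degrees/s): [159.86, 159.86, 180, 180, 180, 180].

INTERFACE

Orientations are given as a 3x3 rotation matrix whose columns are the frame's x, y, z axes.
In Python, from rig import bot, imaging gives the robot as it stands (bot), with the cameras (imaging).
- The arm moves only by the tool hand_motion, called after ">>>" in YAML: its name, and indented under it one key for each argument. Schema: {"type":"object","properties":{"rows":{"type":"array","items":{"type":"array","items":{"type":"array","items":{"type":"number"},"minItems":7,"maxItems":7},"minItems":1,"maxItems":20},"minItems":1,"maxItems":1},"only":{"type":"string"},"quiet":{"type":"boolean"},"lines":{"type":"string"}},"required":["rows"],"additionalProperties":false}. rows is a list that holds a single list of rows (three levels of brackets), with 1 to 20 rows, each of 7 numbers: dx, dy, dz in a scale on which 1.0 is 0.75 m, then a rotation vector rx, ry, rz in normalised numbers (1 is 180 degrees), then the opening from 0.0 (shut) to 1.0 (fully open); each row is the pose to reach, as a shift and turn from the pose commanded when the call began, along the tool's axes at that moment; what a row does not reach only later rows make up. A row lasts 1/10 s, in which the tool goes at most 0.05 m and 8.59 degrees, less where a joint would pass 70% of its speed; a pose out of reach is approached as far as the arm can. The fingers move at their own pace and stop on an object; the grip force is fixed at half the most. Time passes only in rows, so rows that do not move let the fingers close. The tool returns the time, the measured TCP pose, the force, the opening and the grip force at its end. only (a regular expression) keeps the lines of the reply that match it, lines (a string "A,B") keeps lines A to B, and quiet returns only ok. A shift or turn number past 1, either way, is cut back to 1. Input that does not fit is refused with a message, and nothing moves.
- bot.read_state(): the state, without advancing time (a new reading comes with each control period).
- imaging.capture(name): name is "scene" or "top" or "wrist"; returns a dict with "color" (384x512x3 uint8, red, green, blue), "K" (3x3 intrinsics, pixels), "D" ([k1, k2, p1, p2, k3] as OpenCV has them; the pictures are not rectified), "view" (4x4, takes a point from world to camera coordinates); the wrist camera has in their place "mount" (4x4, takes a point from camera to tool coordinates, whose origin is the TCP and whose axes are the flange's). Camera axes: x right, y up, looking along -z (the intrinsics and any distortion apply to the point x, -y, -z); pixel columns grow to the right and rows downward; lengths in m; the calibration is good to about 2 mm. A picture is of the moment at which its call begins: read the wrist's pose just before it. There is no depth.
- bot.hand_in(): hands the job in; it is judged then, once.
The state is a dict: "time_s": time; "joint_positions": joint angles; "qvel": joint speeds; "tau": joint torques, N m; "position": TCP position; "tcp_rot": TCP orientation; "force": force on the tool from outside, world axes, zero at the start; "moment": the same for the moment, N m; "opening": opening from 0.0 (shut) to 1.0 (fully open); "grasp_force": force on a finger pad.
Only numpy, scipy, OpenCV 4.12 (cv2) and the standard library are available. Lean on these libraries where they do the work, as an engineer would, in place of code of your own. Each camera call takes 0.05 s, during which the arm holds its last target. There are 200 camera calls.

## Working session

There is one attempt and no reset: what is moved stays moved. The work goes in short steps, Python scripts to look and compute and a tool call to move; the robot and the scene stay as the last step left them, time stands still between calls to the robot, and variables do not carry over. Pictures are saved under pics/ and viewed, at most 10 in all, crops included, and the job is handed in when it is done.

```bash
ls; mkdir -p pics
```

Run:
```python
from rig import bot, imaging
import cv2,numpy as np
for n in("scene","top"):
    c=imaging.capture(n); cv2.imwrite(f"pics/{n}0.png",c["color"][:,:,::-1]); np.savez(f"{n}0.npz",**c)
    print(n,c["K"],c["D"],c["view"])
s=bot.read_state();print(s)
```

```text
pics
rig.py
scene [[488.83812762   0.         261.8000517 ]
 [  0.         488.83812762 193.9124268 ]
 [  0.           0.           1.        ]] [-0.19338999  0.          0.          0.          0.        ] [[ 0.86181528  0.50716206 -0.00781455 -0.42202777]
 [-0.39077266  0.67370064  0.62723534  0.12379975]
 [ 0.32337464 -0.53750729  0.77879057 -1.57880319]
 [ 0.          0.          0.          1.        ]]
top [[492.79188449   0.         263.02565247]
 [  0.         492.79188449 197.5670004 ]
 [  0.           0.           1.        ]] [-0.16826267  0.          0.          0.          0.        ] [[ 0.01828927 -0.99982086  0.00487309 -0.01635673]
 [ 0.99006678  0.01878996  0.13933669 -0.46692911]
 [-0.1394033   0.00227632  0.99023307 -1.5614283 ]
 [ 0.          0.          0.          1.        ]]
{'time_s': 0.1, 'joint_positions': array([ 6.58599388e+01,  3.02745143e+01,  8.21482989e+01,  2.72560194e-04,
        6.76890258e+01, -1.02301664e+01]), 'qvel': array([-0.01924759, -0.07543674, -0.04366188, -0.11719173, -0.08203523,
        0.03289038]), 'tau': array([-8.73440640e-04, -4.40984666e+01, -1.77150321e+01,  6.34458871e-02,
        5.33689745e-02, -3.79403457e-05]), 'position': array([0.14997754, 0.60606879, 0.22166424]), 'tcp_rot': array([[-9.70674405e-01,  2.40396665e-01, -8.02304960e-04],
       [ 2.40397747e-01,  9.70672837e-01, -1.77945490e-03],
       [ 3.51000608e-04, -1.92014363e-03, -9.99998095e-01]]), 'force': array([ 0.30372436,  0.03474322, -0.15662905]), 'moment': array([-0.00236008,  0.04032782, -0.05607049]), 'grasp_force': 0.0, 'opening': 1.00029407525927}
```

View pics/scene0.png

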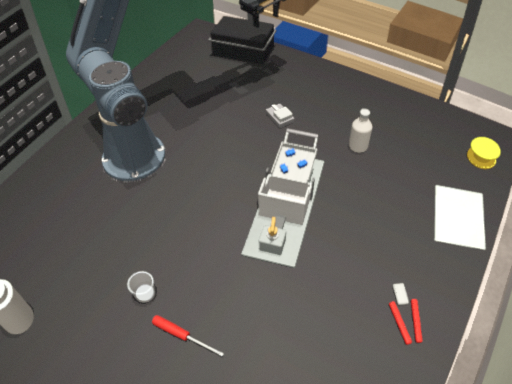

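View pics/top0.png

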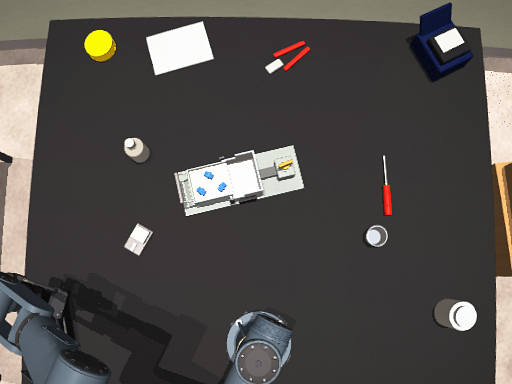

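The scene view shows the dispenser at about (285,205) and the robot at upper left. In the top view the plate spans about (176,175) to (303,190), with the tray at (210,183), the thumbscrew at (285,165), the bottle at (137,150) and the cleaver at (138,239). I'll enlarge the dispenser in both views.

Create h.py:
```python
import numpy as np,cv2
def ray(c,uv):
    p=cv2.undistortPoints(np.array([[uv]],float),c["K"],c["D"])[0,0]
    V=np.array(c["view"]);R=V[:3,:3];t=V[:3,3]
    return -R.T@t, R.T@np.array([p[0],-p[1],-1.])
def onz(c,uv,z):
    o,d=ray(c,uv);return o+d*(z-o[2])/d[2]
def proj(c,X):
    V=np.array(c["view"]);x=(V[:3,:3]@np.atleast_2d(X).T).T+V[:3,3]
    return cv2.projectPoints(x*[1,-1,-1],np.zeros(3),np.zeros(3),c["K"],c["D"])[0][:,0]
```

Run:
```python
import cv2
a=cv2.imread("pics/top0.png")[140:225,168:312];b=cv2.imread("pics/scene0.png")[120:270,235:335]
cv2.imwrite("pics/c1.png",cv2.resize(a,None,fx=5.5,fy=5.5,interpolation=cv2.INTER_CUBIC))
cv2.imwrite("pics/c2.png",cv2.resize(b,None,fx=4,fy=4,interpolation=cv2.INTER_CUBIC))
```

```text
(no output)
```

View pics/c1.png

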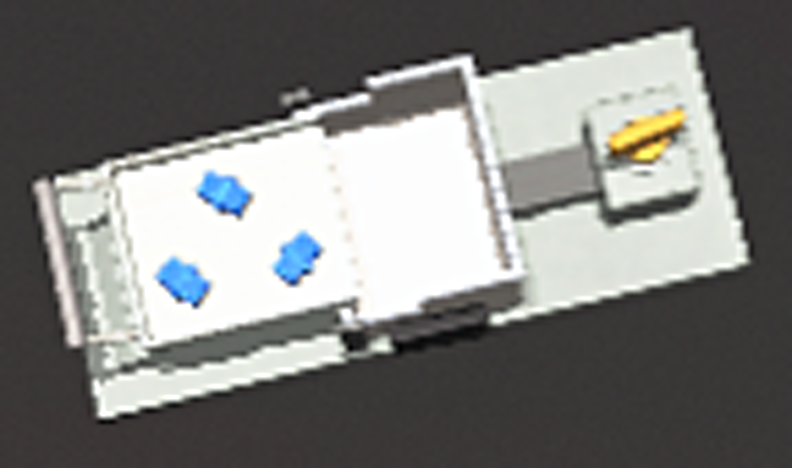

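View pics/c2.png

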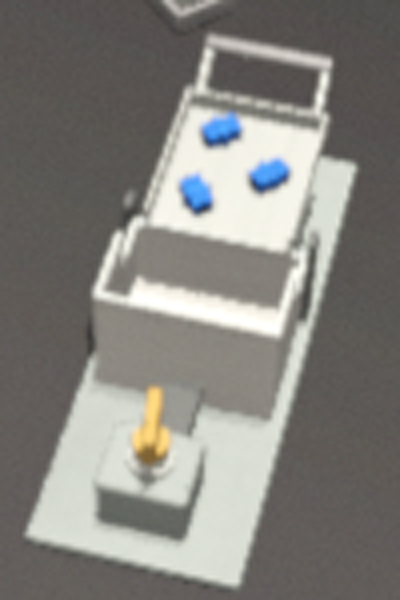

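The top crop shows the plate corners at (690,30), (748,265) and (100,418). The handle bar runs from (42,182) to (75,343), and the wing from (612,147) to (685,115). The scene crop shows plate corners at (27,538), (240,585) and (355,165).

Run:
```python
from h import *
T=dict(np.load("top0.npz"));S=dict(np.load("scene0.npz"))
t=lambda u,v:((u+.5)/5.5-.5+168,(v+.5)/5.5-.5+140)
s=lambda u,v:((u+.5)/4-.5+235,(v+.5)/4-.5+120)
A=[onz(T,t(*p),.01) for p in[(690,30),(748,265),(100,418)]]
B=[onz(S,s(*p),.01) for p in[(240,585),(27,538),(355,165)]]
print(np.round(A,4),np.round(B,4))
loc=np.array([[75,-200],[-75,-200],[-75,200]])/1e3   # guess sign; +y towards tray
locB=np.array([[75,-200],[-75,-200],[75,200]])/1e3
H=[onz(T,t(*p),.126) for p in[(42,182),(75,343)]];print("handle",np.round(H,4),np.linalg.norm(H[0]-H[1]))
HB=[onz(S,s(*p),.126) for p in[(208,40),(329,62)]];print("handleS",np.round(HB,4))
for n,P,L in(("top",A,loc),("scene",B,locB),("both",A+B,np.r_[loc,locB])):
    P=np.array(P)[:,:2];p0=P.mean(0);l0=L.mean(0)
    U,_,Vt=np.linalg.svd((P-p0).T@(L-l0));R=U@Vt
    o=p0-R@l0;r=np.linalg.det(R)
    print(n,"det",r,"o",o,"yaw x",np.degrees(np.arctan2(R[1,0],R[0,0])),"res",np.round((P-(L@R.T+o))*1e3,1).tolist())
    print(" handle",R@[0,.198]+o,"screw",R@[0,-.14]+o)
hs=[onz(T,t(*p),.114) for p in[(612,147),(685,115)]];print("wing top",hs,np.degrees(np.arctan2(*(hs[1]-hs[0])[1::-1])),np.linalg.norm(hs[1]-hs[0]))
for n,p,z in(("bottle",(137,150),.08),("cleaver",(138,239),.02)):print(n,onz(T,p,z))
```

```text
[[ 0.6494 -0.1047  0.01  ]
 [ 0.5055 -0.1408  0.01  ]
 [ 0.4059  0.2443  0.01  ]] [[ 0.6519 -0.1017  0.01  ]
 [ 0.5087 -0.142   0.01  ]
 [ 0.5506  0.2818  0.01  ]]
handle [[0.5263 0.2644 0.126 ]
 [0.4358 0.2419 0.126 ]] 0.09329875606830278
handleS [[0.4365 0.2399 0.126 ]
 [0.526  0.2648 0.126 ]]
top det 1.0000000000000002 o [0.52792309 0.07036844] yaw x 14.39477679196174 res [[-0.9, -0.0], [0.5, 1.2], [0.4, -1.2]]
 handle [0.47869997 0.26215239] screw [ 0.56272731 -0.06523638]
scene det 1.0000000000000007 o [0.52906013 0.07069153] yaw x 14.910642875097423 res [[-1.1, 1.6], [0.6, -0.2], [0.5, -1.4]]
 handle [0.4781123  0.26202453] screw [ 0.56508385 -0.06459443]
both det 0.9999999999999996 o [0.52846256 0.07063941] yaw x 14.653070750007801 res [[-2.2, -0.9], [-1.0, 1.0], [0.6, -0.9], [0.3, 2.2], [2.2, -0.2], [0.1, -1.3]]
 handle [0.47837538 0.26219952] screw [ 0.56387775 -0.06480713]
wing top [array([ 0.5544269 , -0.05475589,  0.114     ]), array([ 0.57370997, -0.09577238,  0.114     ])] -64.82039192049047 0.045323170428959315
bottle [0.6074146  0.40092798 0.08      ]
cleaver [0.32489463 0.397159   0.02      ]
```

Add to h.py:
```python
from scipy.spatial.transform import Rotation as Ro
yaw=14.65
o=np.array([.5309,.0614,0]);Rd=Ro.from_euler("z",yaw,degrees=True).as_matrix()
def tool(ang=0,tilt=0,flip=0):
    "tool down, closing along dispenser y turned by ang about z; tilt deg about dispenser x (with the tray)"
    R=np.array([[-1,0,0],[0,1,0],[0,0,-1.]])
    return Rd@Ro.from_euler("x",tilt,degrees=True).as_matrix()@Ro.from_euler("z",ang+flip,degrees=True).as_matrix()@R
def delta(p,R,s):
    R0=s["tcp_rot"];return np.r_[R0.T@(np.array(p)-s["position"]),Ro.from_matrix(R0.T@R).as_rotvec(degrees=True)]
def show(s):print("t",round(s["time_s"],2),"p",np.round(s["position"],4),"F",np.round(s["force"],1),"open",round(s["opening"]*87,1),"g",round(s["grasp_force"],1),"q",np.round(s["joint_positions"],1))
```

Run:
```python
from h import *
from rig import bot, imaging
s=bot.read_state();s["position"]=np.array([.15,.607,.223])
print(np.round(delta([.481,.253,.20],tool(),s),4))
```

```text
[-4.064e-01 -2.640e-01  2.340e-02 -1.027e-01 -4.710e-02 -2.856e+01]
```

The manual's scale: shifts go in shares of 0.75 m and turns go in shares of 180 degrees. Converting my numbers, -0.406 m / 0.75 = -0.5413, -0.264 m / 0.75 = -0.352, -28.5 degrees / 180 = -0.1583.

>>> hand_motion:
  rows:
    - [[-0.2667, -0.1733, 0, 0, 0, -0.0778, 1], [-0.2667, -0.1733, 0, 0, 0, -0.0778, 1], [-0.2667, -0.1733, 0, 0, 0, -0.0778, 1], [-0.2667, -0.1733, 0, 0, 0, -0.0778, 1], [-0.2667, -0.1733, 0, 0, 0, -0.0778, 1], [-0.5413, -0.352, 0.0307, 0, 0, -0.1583, 0.35], [-0.5413, -0.352, 0.0307, 0, 0, -0.1583, 0.35], [-0.5413, -0.352, 0.0307, 0, 0, -0.1583, 0.35], [-0.5413, -0.352, 0.0307, 0, 0, -0.1583, 0.35], [-0.5413, -0.352, 0.0307, 0, 0, -0.1583, 0.35], [-0.5413, -0.352, 0.0307, 0, 0, -0.1583, 0.35], [-0.5413, -0.352, 0.0307, 0, 0, -0.1583, 0.35], [-0.5413, -0.352, 0.0307, 0, 0, -0.1583, 0.35]]

```text
time_s: 1.4
position: [0.4796, 0.2533, 0.1992]
tcp_rot: [[-0.968, -0.252, -0.002], [-0.252, 0.968, 0.0], [0.002, 0.0, -1.0]]
force: [-0.4, -0.5, 0.3]
opening: 0.39
grasp_force: 0.0
```

Run:
```python
from h import *
from rig import bot, imaging
s=bot.read_state();show(s);print(np.round(delta([.481,.253,.110],tool(),s),4))
c=imaging.capture("wrist");print(c["mount"])
cv2.imwrite("pics/w1.png",c["color"][:,:,::-1])
V=np.linalg.inv(np.block([[s["tcp_rot"],s["position"][:,None]],[np.zeros(3),1]])@c["mount"]);c["view"]=V
print(proj(c,[[.481,.253,.122],*[o+Rd@[x,.198,.122] for x in(-.045,.045)]]))
```

```text
t 1.4 p [0.4796 0.2533 0.1992] F [-0.4 -0.5  0.3] open 33.9 g 0.0 q [ 16.   25.6  95.4   0.   59.1 -88.6]
[-0.0014 -0.0006  0.0892  0.0255 -0.0948 -0.039 ]
[[-2.62364989e-04  9.54028008e-01  2.99717351e-01  8.25067032e-02]
 [ 9.99999962e-01  2.25203948e-04  1.58529713e-04  1.46825218e-03]
 [ 8.37442562e-05  2.99717381e-01 -9.54028031e-01 -1.61896030e-01]
 [ 0.00000000e+00  0.00000000e+00  0.00000000e+00  1.00000000e+00]]
[[249.33139715 196.63223692]
 [249.12593866 136.24812502]
 [249.53177472 250.55646469]]
```

View pics/w1.png

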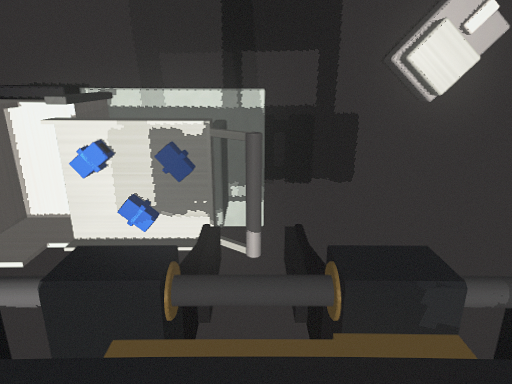

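The bar runs from (254,132) to (254,256), about 2 mm further out than predicted, and lies between the fingers. I'll descend and close.

In the tool's units: 0.089 m / 0.75 = 0.1187, 0.03 m / 0.75 = 0.04.

>>> hand_motion:
  rows:
    - [[-0.0013, 0.0013, 0.04, 0, 0, 0, 0.35], [-0.0013, 0.0013, 0.08, 0, 0, 0, 0.35], [-0.0013, 0.0013, 0.1067, 0, 0, 0, 0.35], [-0.0013, 0.0013, 0.1187, 0, 0, 0, 0.35], [-0.0013, 0.0013, 0.1187, 0, 0, 0, 0.35], [-0.0013, 0.0013, 0.1187, 0, 0, 0, 0], [-0.0013, 0.0013, 0.1187, 0, 0, 0, 0], [-0.0013, 0.0013, 0.1187, 0, 0, 0, 0], [-0.0013, 0.0013, 0.1187, 0, 0, 0, 0], [-0.0013, 0.0013, 0.1187, 0, 0, 0, 0]]

```text
time_s: 2.45
position: [0.4821, 0.2548, 0.1115]
tcp_rot: [[-0.968, -0.251, 0.002], [-0.251, 0.968, 0.002], [-0.002, 0.001, -1.0]]
force: [-0.6, 4.2, 5.0]
opening: 0.124
grasp_force: 30.0
```

Run:
```python
from h import *
from rig import bot, imaging
s=bot.read_state();show(s)
# bar pos from tool, arc rows: keep bar point fixed in tool (12 mm behind TCP), tilt grows to 35 at 1.2 rad
R0=s["tcp_rot"];p=s["position"];off=np.array([0,0,-(.122-p[2])])
bar=p+R0@off
hinge=bar-Rd@[0,.148,.034]
for k in range(0,13):
    th=k*.1;Rt=Ro.from_rotvec(Rd[:,0]*th).as_matrix()
    b=hinge+Rt@(bar-hinge)
    R=Ro.from_rotvec(Rd[:,0]*np.radians(35)*th/1.2).as_matrix()@R0
    print(th,np.round(delta(b-R@off,R,s),3))
```

```text
t 2.45 p [0.4821 0.2548 0.1115] F [-0.6  4.2  5. ] open 10.8 g 30.0 q [ 16.1  33.2  99.4   0.1  47.3 -88.5]
0.0 [0. 0. 0. 0. 0. 0.]
0.1 [-0.    -0.004 -0.015 -2.917  0.005  0.006]
0.2 [-0.    -0.009 -0.029 -5.833  0.01   0.012]
0.30000000000000004 [-0.    -0.015 -0.042 -8.75   0.015  0.019]
0.4 [ -0.     -0.023  -0.055 -11.667   0.02    0.025]
0.5 [ -0.     -0.032  -0.067 -14.583   0.025   0.031]
0.6000000000000001 [ -0.     -0.042  -0.078 -17.5     0.031   0.037]
0.7000000000000001 [ -0.     -0.053  -0.088 -20.417   0.036   0.043]
0.8 [ -0.     -0.065  -0.097 -23.333   0.041   0.05 ]
0.9 [ -0.     -0.078  -0.104 -26.25    0.046   0.056]
1.0 [ -0.     -0.091  -0.11  -29.167   0.051   0.062]
1.1 [ -0.     -0.105  -0.115 -32.083   0.056   0.068]
1.2000000000000002 [ -0.     -0.12   -0.118 -35.      0.061   0.074]
```

In the tool's units: -0.117 m / 0.75 = -0.156, -0.115 m / 0.75 = -0.1533, -34.5 degrees / 180 = -0.1917.

>>> hand_motion:
  rows:
    - [[0, -0.0053, -0.02, -0.0167, 0, 0, 0], [0, -0.012, -0.0387, -0.0333, 0, 0, 0], [0, -0.02, -0.056, -0.05, 0, 0, 0], [0, -0.0307, -0.0733, -0.0667, 0, 0, 0], [0, -0.0427, -0.0893, -0.0806, 0, 0, 0], [0, -0.056, -0.104, -0.0972, 0, 0, 0], [0, -0.0707, -0.1173, -0.1139, 0, 0, 0], [0, -0.0867, -0.1293, -0.1306, 0, 0, 0], [0, -0.104, -0.1387, -0.1444, 0, 0, 0], [0, -0.1213, -0.1467, -0.1611, 0, 0, 0], [0, -0.14, -0.1533, -0.1778, 0, 0, 0], [0, -0.156, -0.156, -0.1917, 0, 0, 0], [0, -0.156, -0.156, -0.1917, 0, 0, 0], [0, -0.156, -0.156, -0.1917, 0, 0, 0], [0, -0.156, -0.156, -0.1917, 0, 0, 0], [0, -0.156, -0.156, -0.1917, 0, 0, 0]]

```text
time_s: 4.05
position: [0.5113, 0.1426, 0.2309]
tcp_rot: [[-0.968, -0.208, -0.142], [-0.251, 0.794, 0.554], [-0.003, 0.572, -0.82]]
force: [-0.4, 2.8, 13.8]
opening: 0.127
grasp_force: 30.0
```

Run:
```python
from h import *
from rig import bot, imaging
s=bot.read_state();show(s)
c=imaging.capture("scene");d=imaging.capture("top")
f=lambda a:cv2.resize(a[120:270,215:335,::-1],None,fx=3.2,fy=3.2)
g=lambda a:cv2.resize(a[130:250,160:310,::-1],None,fx=2.7,fy=4*0.8*1.25)[:480]
A=f(c["color"]);B=cv2.resize(d["color"][130:250,160:310,::-1],(400,480))
cv2.imwrite("pics/up.png",np.hstack([A,B]))
```

```text
t 4.05 p [0.5113 0.1426 0.2309] F [-0.4  2.8 13.8] open 11.1 g 30.0 q [ -14.3   28.3   94.9   31.    77.2 -131.5]
```

View pics/up.png

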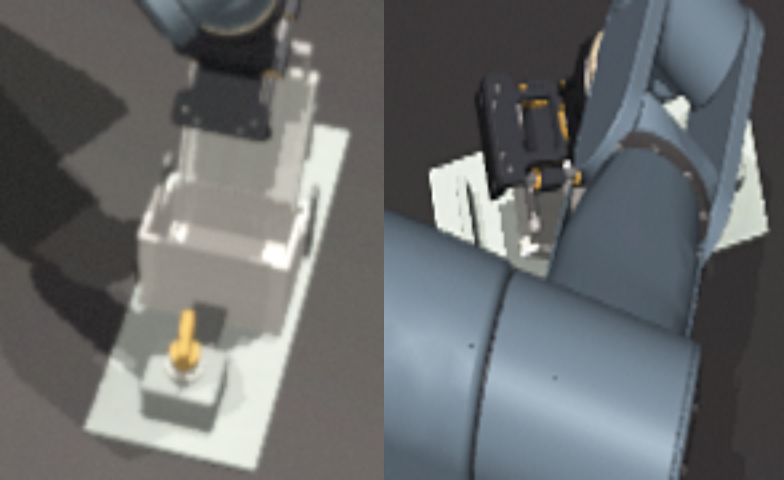

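The tray stands up steeply and no blue shows on its visible face, so the couplers have slid off. I'll work out the way back.

Run:
```python
from h import *
from rig import bot, imaging
s=bot.read_state()
S=[(-.105,-.115,-32),(-.091,-.11,-29),(-.078,-.104,-26),(-.065,-.097,-23.5),(-.053,-.088,-20.5),(-.042,-.078,-17.5),(-.032,-.067,-14.5),(-.023,-.055,-12),(-.015,-.042,-9),(-.009,-.029,-6),(-.004,-.015,-3),(0,-.007,-1.5),(0,0,0)]
R=Ro.from_euler("x",-34.5,degrees=True).as_matrix()
for y,z,r in S: print(np.round(R.T@np.array([0,y+.117,z+.117]),3),r+34.5)
```

```text
[0.    0.009 0.008] 2.5
[0.    0.017 0.02 ] 5.5
[0.    0.025 0.033] 8.5
[0.    0.032 0.046] 11.0
[0.    0.036 0.06 ] 14.0
[0.    0.04  0.075] 17.0
[0.    0.042 0.089] 20.0
[0.    0.042 0.104] 22.5
[0.    0.042 0.12 ] 25.5
[0.    0.039 0.134] 28.5
[0.    0.035 0.148] 31.5
[0.    0.034 0.157] 33.0
[0.    0.03  0.163] 34.5
```

In the tool's units: 0.163 m / 0.75 = 0.2173, 0.157 m / 0.75 = 0.2093, 34.5 degrees / 180 = 0.1917.

>>> hand_motion:
  rows:
    - [[0, 0.012, 0.0107, 0.0139, 0, 0, 0], [0, 0.0227, 0.0267, 0.0306, 0, 0, 0], [0, 0.0333, 0.044, 0.0472, 0, 0, 0], [0, 0.0427, 0.0613, 0.0611, 0, 0, 0], [0, 0.048, 0.08, 0.0778, 0, 0, 0], [0, 0.0533, 0.1, 0.0944, 0, 0, 0], [0, 0.056, 0.1187, 0.1111, 0, 0, 0], [0, 0.056, 0.1387, 0.125, 0, 0, 0], [0, 0.056, 0.16, 0.1417, 0, 0, 0], [0, 0.052, 0.1787, 0.1583, 0, 0, 0], [0, 0.0467, 0.1973, 0.175, 0, 0, 0], [0, 0.0453, 0.2093, 0.1833, 0, 0, 0], [0, 0.04, 0.2173, 0.1917, 0, 0, 0], [0, 0.04, 0.2173, 0.1917, 0, 0, 0], [0, 0.04, 0.2173, 0.1917, 0, 0, 0], [0, 0.04, 0.2173, 0.1917, 0, 0, 0.33], [0, 0.04, 0.2173, 0.1917, 0, 0, 0.33], [0, 0.04, 0.2173, 0.1917, 0, 0, 0.33]]

```text
time_s: 5.95
position: [0.4812, 0.2534, 0.1098]
tcp_rot: [[-0.968, -0.252, -0.001], [-0.252, 0.968, -0.001], [0.001, -0.001, -1.0]]
force: [0.3, -0.3, 0.5]
opening: 0.295
grasp_force: 0.0
```

Run:
```python
from h import *
from rig import bot, imaging
s=bot.read_state();show(s)
```

```text
t 5.95 p [0.4812 0.2534 0.1098] F [ 0.3 -0.3  0.5] open 25.7 g 0.0 q [ 16.   33.4  99.5  -0.   47.2 -88.5]
```

In the tool's units: -0.19 m / 0.75 = -0.2533, -0.08 m / 0.75 = -0.1067.

>>> hand_motion:
  rows:
    - [[0, 0, -0.04, 0, 0, 0, 0.33], [0, 0, -0.1067, 0, 0, 0, 0.4], [0, 0, -0.1733, 0, 0, 0, 0.6], [0, 0, -0.2267, 0, 0, 0, 1], [0, -0.0667, -0.2267, 0, 0, 0, 1], [0, -0.1333, -0.2267, 0, 0, 0, 1], [0, -0.2, -0.2267, 0, 0, 0, 1], [0, -0.2533, -0.2267, 0, 0, 0, 1], [0, -0.2533, -0.2267, 0, 0, 0, 1], [0, -0.2533, -0.2267, 0, 0, 0, 1]]

```text
time_s: 6.95
position: [0.5291, 0.0691, 0.2797]
tcp_rot: [[-0.968, -0.249, -0.002], [-0.249, 0.968, 0.0], [0.001, 0.001, -1.0]]
force: [0.5, -0.9, -0.5]
opening: 0.974
grasp_force: 0.0
```

Run:
```python
from h import *
from rig import bot, imaging
s=bot.read_state();show(s)
w=imaging.capture("wrist")["color"];c=imaging.capture("scene")["color"]
A=cv2.resize(w,(480,360));B=cv2.resize(c[120:270,235:335],(240,360))
cv2.imwrite("pics/w2.png",np.hstack([A,B])[:,:,::-1])
```

```text
t 6.95 p [0.5291 0.0691 0.2797] F [ 0.5 -0.9 -0.5] open 84.8 g 0.0 q [  -4.6   19.4   91.1    0.    69.7 -109. ]
```

View pics/w2.png

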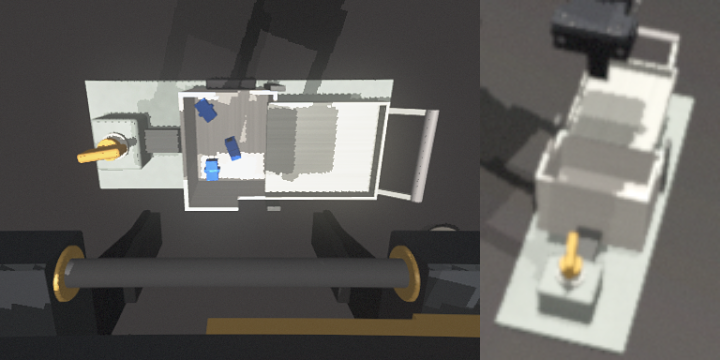

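All three couplers (blue, around (205,110), (232,148) and (212,170)) lie in the hopper and the tray is down. The wing is at about (78,157) to (128,147). I'll measure it by colour.

Run:
```python
from h import *
from rig import bot, imaging
s=bot.read_state();c=imaging.capture("wrist")
c["view"]=np.linalg.inv(np.block([[s["tcp_rot"],s["position"][:,None]],[np.zeros(3),1]])@c["mount"])
hsv=cv2.cvtColor(c["color"],cv2.COLOR_RGB2HSV)
m=cv2.inRange(hsv,(12,130,150),(32,255,255));m[240:]=0
print(m.sum()/255)
pts=cv2.findNonZero(m)[:,0].astype(float)
P=np.array([onz(c,p,.112)[:2] for p in pts])
mu=P.mean(0);w,v=np.linalg.eigh(np.cov((P-mu).T));a=v[:,1];e=(P-mu)@a
print(mu,np.degrees(np.arctan2(a[1],a[0])),np.ptp(e),mu+a*(e.max()+e.min())/2)
T=dict(np.load("top0.npz"))
m=cv2.inRange(cv2.cvtColor(T["color"],cv2.COLOR_RGB2HSV),(12,130,120),(32,255,255))[150:180,270:300]
pts=cv2.findNonZero(m)[:,0]+[270.,150]
P=np.array([onz(T,p,.112)[:2] for p in pts]);mu=P.mean(0);w,v=np.linalg.eigh(np.cov((P-mu).T));a=v[:,1]
print("top",mu,np.degrees(np.arctan2(a[1],a[0])))
print(np.round(delta([.5645,-.075,.2],tool(-79.4),s),4))
```

```text
423.0
[ 0.56383191 -0.07122465] 119.79220810473817 0.04481380230031255 [ 0.56408964 -0.07167482]
top [ 0.5619686  -0.07441985] 119.24151328157699
[ 2.00000e-03 -1.50300e-01  7.97000e-02 -1.01000e-02 -9.51000e-02
  7.93625e+01]
```

In the tool's units: -0.15 m / 0.75 = -0.2, 0.08 m / 0.75 = 0.1067, 78 degrees / 180 = 0.4333.

>>> hand_motion:
  rows:
    - [[0.0027, -0.2, 0.04, 0, 0, 0.4333, 0.6], [0.0027, -0.2, 0.04, 0, 0, 0.4333, 0.6], [0.0027, -0.2, 0.04, 0, 0, 0.4333, 0.6], [0.0027, -0.2, 0.04, 0, 0, 0.4333, 0.6], [0.0027, -0.2, 0.04, 0, 0, 0.4333, 0.6], [0.0027, -0.2, 0.04, 0, 0, 0.4333, 0.6], [0.0027, -0.2, 0.04, 0, 0, 0.4333, 0.6], [0.0027, -0.2, 0.04, 0, 0, 0.4333, 0.6], [0.0027, -0.2, 0.04, 0, 0, 0.4333, 0.6], [0.0027, -0.2, 0.1067, 0, 0, 0.4333, 0.6], [0.0027, -0.2, 0.1067, 0, 0, 0.4333, 0.6], [0.0027, -0.2, 0.1067, 0, 0, 0.4333, 0.6], [0.0027, -0.2, 0.1067, 0, 0, 0.4333, 0.6]]

```text
time_s: 8.4
position: [0.5663, -0.0751, 0.2018]
tcp_rot: [[-0.449, 0.894, 0.002], [0.894, 0.449, -0.001], [-0.002, 0.002, -1.0]]
force: [0.5, 0.9, -0.0]
opening: 0.597
grasp_force: 0.0
```

Run:
```python
from h import *
from rig import bot, imaging
s=bot.read_state();show(s);print(np.round(delta([.5645,-.0745,.092],tool(-78),s),4))
c=imaging.capture("wrist")
c["view"]=np.linalg.inv(np.block([[s["tcp_rot"],s["position"][:,None]],[np.zeros(3),1]])@c["mount"])
print(proj(c,[.5645,-.0745,.114]))
cv2.imwrite("pics/w3.png",c["color"][:,:,::-1])
```

```text
t 8.4 p [ 0.5663 -0.0751  0.2018] F [ 0.5  0.9 -0. ] open 51.9 g 0.0 q [-18.8  27.5  91.3   0.   61.1 -45.4]
[ 0.0015 -0.0015  0.1097  0.0976  0.0986  0.021 ]
[[249.47363375 190.63670262]]
```

View pics/w3.png

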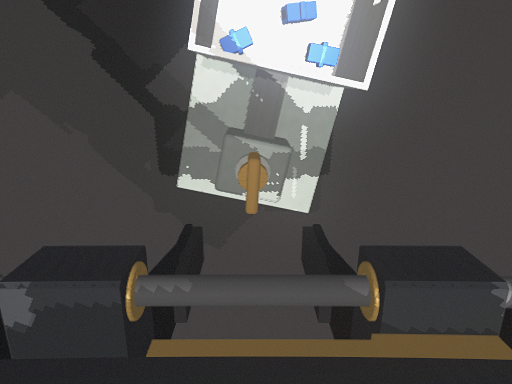

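The wing runs from (254,154) to (251,212), centred between the fingers and aligned within 3°. I'll descend and grip.

In the tool's units: 0.109 m / 0.75 = 0.1453, 0.003 m / 0.75 = 0.004.

>>> hand_motion:
  rows:
    - [[0.004, 0, 0.0533, 0, 0, 0, 0.6], [0.004, 0, 0.1, 0, 0, 0, 0.6], [0.004, 0, 0.1333, 0, 0, 0, 0.6], [0.004, 0, 0.1453, 0, 0, 0, 0.6], [0.004, 0, 0.1453, 0, 0, 0, 0.3], [0.004, 0, 0.1453, 0, 0, 0, 0], [0.004, 0, 0.1453, 0, 0, 0, 0], [0.004, 0, 0.1453, 0, 0, 0, 0], [0.004, 0, 0.1453, 0, 0, 0, 0], [0.004, 0, 0.1453, 0, 0, 0, 0], [0.004, 0, 0.1453, 0, 0, 0, 0]]

```text
time_s: 9.55
position: [0.5654, -0.0724, 0.0918]
tcp_rot: [[-0.447, 0.895, 0.004], [0.895, 0.447, 0.0], [-0.001, 0.003, -1.0]]
force: [3.2, 3.3, 1.9]
opening: 0.111
grasp_force: 30.0
```

Run:
```python
from h import *
from rig import bot, imaging
s=bot.read_state();show(s);print(s["moment"],np.round(delta([.5645,-.0745,.092],tool(-180),s),4))
```

```text
t 9.55 p [ 0.5654 -0.0724  0.0918] F [3.2 3.3 1.9] open 9.6 g 30.0 q [-18.6  36.4  96.5   0.1  46.9 -45.2]
[ 0.38614752 -0.41017922  0.04740205] [-1.400000e-03 -1.800000e-03 -2.000000e-04  1.995000e-01 -1.241000e-01
  1.018923e+02]
```

In the tool's units: 48 degrees / 180 = 0.2667.

>>> hand_motion:
  rows:
    - [[0, 0, 0, 0, 0, 0.0333, 0], [0, 0, 0, 0, 0, 0.0667, 0], [0, 0, 0, 0, 0, 0.1, 0], [0, 0, 0, 0, 0, 0.1333, 0], [0, 0, 0, 0, 0, 0.1667, 0], [0, 0, 0, 0, 0, 0.2, 0], [0, 0, 0, 0, 0, 0.2333, 0], [0, 0, 0, 0, 0, 0.2667, 0], [0, 0, 0, 0, 0, 0.2667, 0]]

```text
time_s: 10.45
position: [0.5657, -0.0725, 0.0919]
tcp_rot: [[0.366, 0.931, 0.004], [0.931, -0.366, 0.0], [0.002, 0.004, -1.0]]
force: [3.9, 4.5, 0.9]
opening: 0.112
grasp_force: 30.0
```

Run:
```python
from h import *
from rig import bot, imaging
s=bot.read_state();show(s);print(s["moment"],np.round(delta([.5645,-.0745,.092],tool(-180),s),4))
```

```text
t 10.45 p [ 0.5657 -0.0725  0.0919] F [3.9 4.5 0.9] open 9.7 g 30.0 q [-18.6  36.4  96.5   0.1  46.9   2.8]
[ 0.45237476 -0.52548518 -0.01940834] [-2.30000e-03 -4.00000e-04 -1.00000e-04  1.48900e-01 -1.81600e-01
  5.39112e+01]
```

In the tool's units: 50 degrees / 180 = 0.2778.

>>> hand_motion:
  rows:
    - [[0, 0, 0, 0, 0, 0.0333, 0], [0, 0, 0, 0, 0, 0.0667, 0], [0, 0, 0, 0, 0, 0.1, 0], [0, 0, 0, 0, 0, 0.1333, 0], [0, 0, 0, 0, 0, 0.1667, 0], [0, 0, 0, 0, 0, 0.2, 0], [0, 0, 0, 0, 0, 0.2333, 0], [0, 0, 0, 0, 0, 0.2611, 0], [0, 0, 0, 0, 0, 0.2778, 0], [0, 0, 0, 0, 0, 0.2778, 0]]

```text
time_s: 11.45
position: [0.5659, -0.0727, 0.0918]
tcp_rot: [[0.948, 0.32, 0.004], [0.32, -0.948, -0.0], [0.004, 0.001, -1.0]]
force: [4.8, 2.6, 1.8]
opening: 0.113
grasp_force: 30.0
```

Run:
```python
from h import *
from rig import bot, imaging
s=bot.read_state();show(s);print(s["moment"],np.round(delta([.5645,-.0745,.092],tool(-180),s),4))
```

```text
t 11.45 p [ 0.5659 -0.0727  0.0918] F [4.8 2.6 1.8] open 9.9 g 30.0 q [-18.6  36.4  96.5   0.1  46.9  52.7]
[ 0.39295822 -0.38238985 -0.11490042] [-1.9000e-03  1.3000e-03 -2.0000e-04  7.6200e-02 -2.3060e-01  3.9894e+00]
```

>>> hand_motion:
  rows:
    - [[0, 0, 0, 0, 0, 0.0167, 0], [0, 0, 0, 0, 0, 0.0278, 0], [0, 0, 0, 0, 0, 0.0278, 0]]

```text
time_s: 11.75
position: [0.5658, -0.0727, 0.0918]
tcp_rot: [[0.971, 0.238, 0.004], [0.238, -0.971, -0.001], [0.004, 0.002, -1.0]]
force: [4.2, 3.2, 2.3]
opening: 0.112
grasp_force: 30.0
```

Run:
```python
from h import *
from rig import bot, imaging
s=bot.read_state();show(s);print(s["moment"],np.round(delta([.5645,-.0745,.092],tool(-180),s),4))
```

```text
t 11.75 p [ 0.5658 -0.0727  0.0918] F [4.2 3.2 2.3] open 9.7 g 30.0 q [-18.6  36.4  96.5   0.1  46.9  57.6]
[ 0.45218137 -0.49344001  0.40528989] [-1.700e-03  1.400e-03 -2.000e-04  9.450e-02 -2.157e-01 -8.561e-01]
```

In the tool's units: 3 degrees / 180 = 0.0167.

>>> hand_motion:
  rows:
    - [[0, 0, 0, 0, 0, 0.0167, 0], [0, 0, 0, 0, 0, 0.0167, 0], [0, 0, 0, 0, 0, 0.0167, 0]]

```text
time_s: 12.05
position: [0.5656, -0.0728, 0.0918]
tcp_rot: [[0.982, 0.188, 0.004], [0.188, -0.982, -0.001], [0.003, 0.002, -1.0]]
force: [4.8, 2.8, 1.3]
opening: 0.121
grasp_force: 30.0
```

Run:
```python
from h import *
from rig import bot, imaging
s=bot.read_state();show(s);print(s["moment"],np.round(delta([.5645,-.0745,.092],tool(-180),s),4))
```

```text
t 12.05 p [ 0.5656 -0.0728  0.0918] F [4.8 2.8 1.3] open 10.5 g 30.0 q [-18.6  36.4  96.5   0.   46.9  60.6]
[ 0.40434509 -0.49180886  0.57937125] [-1.400e-03  1.500e-03 -2.000e-04  9.340e-02 -1.871e-01 -3.792e+00]
```

The moment jumped from -0.1 to 0.58 N m, so the screw is seated. I'll back off about 94.5° in tool angle, which is a quarter turn from the seat.

In the tool's units: -94.5 degrees / 180 = -0.525.

>>> hand_motion:
  rows:
    - [[0, 0, 0, 0, 0, -0.0333, 0], [0, 0, 0, 0, 0, -0.0667, 0], [0, 0, 0, 0, 0, -0.1, 0], [0, 0, 0, 0, 0, -0.1333, 0], [0, 0, 0, 0, 0, -0.1667, 0], [0, 0, 0, 0, 0, -0.2, 0], [0, 0, 0, 0, 0, -0.2333, 0], [0, 0, 0, 0, 0, -0.2667, 0], [0, 0, 0, 0, 0, -0.3, 0], [0, 0, 0, 0, 0, -0.3333, 0], [0, 0, 0, 0, 0, -0.3667, 0], [0, 0, 0, 0, 0, -0.4, 0], [0, 0, 0, 0, 0, -0.4333, 0], [0, 0, 0, 0, 0, -0.4667, 0], [0, 0, 0, 0, 0, -0.5, 0], [0, 0, 0, 0, 0, -0.525, 0], [0, 0, 0, 0, 0, -0.525, 0], [0, 0, 0, 0, 0, -0.525, 0], [0, 0, 0, 0, 0, -0.525, 0]]

```text
time_s: 13.95
position: [0.5656, -0.0728, 0.0918]
tcp_rot: [[-0.262, 0.965, 0.004], [0.965, 0.262, -0.0], [-0.001, 0.004, -1.0]]
force: [4.0, 3.2, 2.0]
opening: 0.108
grasp_force: 30.0
```

Run:
```python
from h import *
from rig import bot, imaging
s=bot.read_state();show(s);print(s["moment"],np.round(delta([.5645,-.0745,.092],tool(-90),s),4))
w=imaging.capture("wrist")["color"];c=imaging.capture("scene")["color"]
cv2.imwrite("pics/end.png",np.hstack([cv2.resize(w,(400,300)),cv2.resize(c[80:290,160:440],(400,300))])[:,:,::-1])
```

```text
t 13.95 p [ 0.5656 -0.0728  0.0918] F [4.  3.2 2. ] open 9.4 g 30.0 q [-18.6  36.4  96.5   0.1  46.9 -33.8]
[ 0.46021826 -0.68132581  0.09390639] [-1.400e-03 -1.500e-03 -2.000e-04  2.065e-01  5.600e-02  5.403e-01]
```

View pics/end.png

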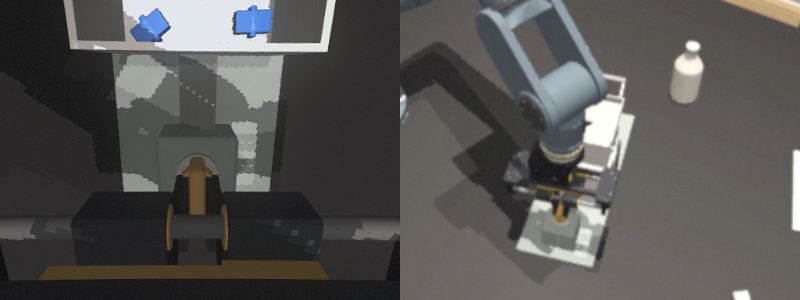

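The wing at (198,190) is gripped and lies along the dispenser's length, a quarter turn from its seat. The couplers are still in the hopper and the tray is down.

```bash
python3 -c "
from rig import bot, imaging
print(bot.hand_in())"
```

```text
the job is handed in; nothing more can be done
None
```

I handed the job in at about 14 s: all three couplers are in the hopper, the tray is down, and the thumbscrew was turned to its seat, backed off a quarter turn (about 90° by tool angle) and is still gripped at 30 N; no verdict was returned.

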